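# Close the gearbox halves on their dowels and hold them pressed for screwing

### The job

Close up this gearbox: first take the scraper off the open lower half and lay it in the tool tray, all of it inside. Then set the loose cover on the lower half the right way round, with both dowels in their holes, press it down against the bearing's spring until the joint faces meet, and finish while still holding it pressed shut, ready for the screws: do not let go. Leave everything else on the bench where it is.

Things in the scene. Friction and masses are not known exactly. Their poses are not given: they have to be found in the camera images.
- housing: Lower half of a small right-angle gearbox: grey cast aluminium box, open on top, bolted to a plywood board (176 x 124 x 18 mm), all fixed to the bench. Origin on the bench under the middle of the joint face; x along its length, z up. The input shaft stub (14 mm thick) sticks out of the -x end, to x = -100 mm, 41 mm up. Two dowel pins stand on its rim, placed so that the cover fits one way round only.
- joint_face (a point): Middle of the lower half's joint face (its flat top rim), 70 mm above the bench; axes as housing. Rim 152 mm (x) by 92 mm (y), 18 to 20 mm wide round the open cavity.
- dowel_1 (a point): Where steel dowel pin 1 leaves the joint face, at x = 66, y = -35 mm of the lower half. Pin 8 mm thick, 16 mm tall, bullet-nosed (upper 6 mm tapered).
- dowel_2 (a point): Where dowel pin 2, alike, leaves the joint face, at x = -60, y = 35 mm of the lower half.
- housing_input_end (a point): Point on the joint face at the middle of its -x edge (76 mm from the middle), above the input shaft stub.
- bearing (a joint): Ball bearing, 35 mm across, upright axis at x = 18, y = 0 mm of the lower half, floating on a preload spring, its top 5 mm above the joint face. 0 at rest; grows as it is pressed down, 0.005 when flush with the joint face. The spring pushes up with 8 N at first and 11.5 N when flush: more than the cover's weight, so an unheld cover tips up on the bearing, which rises its 5 mm again.
- cover: Upper half (cover) of the gearbox, loose, grey cast aluminium, about 0.5 kg, lying right way up with its joint face on the bench, to one side of the lower half (the tray is on the other; sides change). Flange 152 (x) by 92 (y), 12 mm thick. Origin: middle of its underside; z up. In place its axes match housing: boss over the bearing, brass plug at the input shaft's end.
- cover_grip (a point): Point in the middle of the cover, 35 mm above its underside, where it balances. Here the cover's block, with flat upright sides, is 56 mm wide (y), 112 mm long (x), reaching from 12 to 47 mm above the underside. On top: a round bearing boss 53 mm across at x = 18 mm, to 51 mm high, and a brass filler plug 16 mm across at x = -36 mm, to 56 mm high.
- cover_face (a point): Middle of the cover's underside (its joint face); axes as cover.
- cover_hole_1 (a point): Dowel hole for pin 1, 9.5 mm across, right through the flange, at x = 66, y = -35 mm of the cover (underside mouth).
- cover_hole_2 (a point): Dowel hole for pin 2, alike, at x = -60, y = 35 mm of the cover.
- cover_plug_end (a point): Point on the cover's underside at the middle of its -x edge (the filler plug's end), 76 mm from the middle.
- scraper: Hand scraper, 183 mm long, 0.12 kg, lying across the open lower half on its joint face, between the bearing and the input end. Black handle 22 mm wide, 26 mm high, from x = -84 to +28 mm, then a dark neck and a steel blade 40 mm wide to x = +99 mm. Origin: near its balance point, on the underside of the handle; x towards the blade, z up.
- scraper_butt (a point): Butt end of the scraper's handle, 13 mm above its underside.
- scraper_blade (a point): Middle of the scraper's blade edge, 6 mm above the underside of the handle.
- tray: Empty tool tray of dark sheet steel, open on top, fixed: 260 mm (x) by 170 mm (y) outside, walls 3 mm with a rolled rim, 28 mm high, floor 3 mm thick. Origin: centre of its underside, on the bench; z up.
- grease_jar: Bystander, to be left alone: white plastic jar with a black lid, 64 mm across, 65 mm high.
- tape_roll: Bystander, to be left alone: roll of brown tape lying flat, 90 mm across, 24 mm high.
- screw_dish: Bystander, to be left alone: round steel dish, 100 mm across, 14 mm high, holding six cap screws.
- hex_key: Bystander, to be left alone: dark L-shaped hex key lying flat, 85 by 26 mm, 6 mm thick (origin at the free end of the long leg).
- suction_lifter: Bystander, to be left alone: suction-cup glass lifter, black rubber cup 116 mm across with a black bar handle 65 mm above the bench.
- sealant_cartridge: Bystander, to be left alone: white sealant cartridge standing upright, 49 mm across, 205 mm high with its nozzle.
- cleaner_can: Bystander, to be left alone: grey spray can standing upright, 64 mm across, 170 mm high.
- mallet: Bystander, to be left alone: rubber mallet lying down, wooden handle 230 mm long, head 56 mm across.
There are look-alikes about, which are no part of the job. Leave any blue look-alike of the cover alone.

How it is judged:
By the outcome, as a careful person would: the job done as asked, in the order asked, and still so for the second after the job is handed in, while the arm keeps its last pose, push and grip.
It also fails if it takes over 59 s, if anything falls off the work surface, if the arm or the gripper's body presses on something with over 40 N, if the wrist force passes 120 N, or if a joint passes its speed limit or range.

### The arm

A 6-joint arm with a two-finger parallel gripper is mounted at the origin on the work surface. World frame = base frame: x ahead of the robot, y to its left, z up, the work surface at z = 0. Lengths are in mm, angles in rad, forces in N, time in s.
With the tool pointing down it reaches from about 350 to 925 mm from the base axis. Payload 6.4 kg.
Tool frame: the origin (TCP) lies midway between the tips of the shut fingers; the grasp point (between the pads) lies 19 mm behind it; z points along the fingers, y is the line along which they close (so a half turn about z gives the same grasp; the last joint's range is limited). The gripper opens to 94 mm and grips with 3 to 60 N. Pads are 16 mm wide; open, the fingers measure 119 mm over their backs; the gripper's body (75 mm by 177 mm) begins 78 mm behind the grasp point.
Start: joints at [-1.412, 0.245, 1.558, -0, 1.339, -0.174], TCP at [212.354, -614.345, 205.455] pointing down, gripper open.
Joint ranges: [-3.13, 3.13], [-1.02, 2.26], [0.13, 2.54], [-0.95, 4.09], [0.21, 2.88], [-2.74, 2.74]. Speed limits (rad/s): [2.57, 2.57, 3.14, 3.14, 3.14, 3.14].

### API

Orientations are given as a unit quaternion [w, x, y, z].
In Python, from station import bot gives the robot as it stands.
- The arm moves only by the tool arm_command, never from a script. Its argument "steps" is a list of rows, each a list of 3 entries, a list of its own where there are three numbers: the opening, from -1 (shut) to 1 (fully open), then the shift along the tool's x, y, z in cm, then the turn, a rotation vector about the tool's x, y, z in degrees. In form: [[jaw, [dx, dy, dz], [ax, ay, az]], ...]. A call has 1 to 8 rows; each row is the pose to reach, as a shift and turn from the pose commanded when the call began, along the tool's axes at that moment; what a row does not reach only later rows make up. A row lasts 1/8 s, in which the tool goes at most 62.5 mm and 10.7 degrees, less where a joint would pass 70% of its speed; a pose out of reach is approached as far as the arm can. A call with a gripper value outside its range is refused whole. The fingers move at their own pace and stop on an object; the grip force is fixed at half the most. Time passes only in rows, so rows that repeat a pose let the fingers close. It gives the time, the measured TCP pose, the force, the opening and the grip force at its end, in the units of the state.
- bot.sense(): the state, without advancing time (a new reading comes with each control period).
- bot.camera(name): name is "side" or "top"; returns a dict with "pixels" (480x640x3 uint8, blue, green, red), "vertical_fov" (degrees; the focal length in pixels is half the picture's height over the tangent of half this angle, whatever the lens; pixels are square), "cx", "cy" (the principal point, pixels), "R" (3x3) and "t" (3): a world point X has camera coordinates R X + t. Camera axes: x right, y down, z forward; pixel columns grow to the right and rows downward; lengths in mm; the calibration is good to about 2 mm. A picture is of the moment at which its call begins. There is no depth.
- bot.sign_off(): hands the job in; it is judged then, once.
Trained networks look in a picture, given as the dict that the camera call returned (one of the last four; its "shot" number tells which), for a name from the list of things; names that differ only in an ending like _2 or _b are one class to them, and where a whole thing is asked for, a point or a joint stands for the part that bears it (a point fixed in the world has none). Each returns a list of dicts, best first, with "score" (0 to 1); they miss things now and then, are a little off and sometimes report something else, mostly with a low value. They report only what shows in the picture. A call takes as long as a camera call. They do not tell look-alikes from the thing itself.
- bot.recognise(picture, thing): "pixel" ([row, column] in pixels, amid what is visible of it).
- bot.outline_of(picture, thing): "pixels" (480x640 bool, what is visible of it) and "pixel" ([row, column] in pixels, amid what is visible of it).
The state is a dict: "time": time; "joints": joint angles; "dq": joint speeds; "effort": joint torques, N m; "position": TCP position; "ee_rot": TCP orientation; "contact_force": force on the tool from outside, world axes, zero at the start; "torque": the same for the moment, N m; "width": finger opening in mm; "gripper_force": force on a finger pad.
Only numpy, scipy, OpenCV 4.12 (cv2) and the standard library are available. Lean on these libraries where they do the work, as an engineer would, in place of code of your own. Each camera call takes 0.05 s, during which the arm holds its last target. There are 200 camera calls.

## Working session

There is one attempt and no reset: what is moved stays moved. The work goes in short steps, Python scripts to look and compute and a tool call to move; the robot and the scene stay as the last step left them, time stands still between calls to the robot, and variables do not carry over. Pictures are saved under pics/ and viewed, at most 10 in all, crops included, and the job is handed in when it is done.

Besides the shell and the picture viewer there is one more tool, called after ">>>" by a JSON object that holds its "op" and its "data", one argument or row to a line. arm_command: Moves the arm, as the interface text tells. Its arguments: {"type":"object","properties":{"steps":{"type":"array","items":{"type":"array"}}},"required":["steps"]}

```bash
mkdir -p pics; ls; cat > h.py <<'E'
import numpy as np, cv2
from station import bot
def K(p):
    f=240/np.tan(np.radians(p["vertical_fov"])/2); return f
def back(p,px,z):
    f=K(p); R=np.array(p["R"]);t=np.array(p["t"])
    d=R.T@np.array([(px[1]-p["cx"])/f,(px[0]-p["cy"])/f,1]); c=-R.T@t
    return c+d*(z-c[2])/d[2]
def proj(p,X):
    R=np.array(p["R"]);t=np.array(p["t"]); X=np.atleast_2d(X)
    c=X@R.T+t; f=K(p)
    return np.c_[c[:,1]/c[:,2]*f+p["cy"],c[:,0]/c[:,2]*f+p["cx"]]
E
python3 - <<'E'
from h import *
s=bot.sense(); print({k:np.round(v,3).tolist() for k,v in s.items()})
for n in("top","side"):
    p=bot.camera(n); cv2.imwrite(f"pics/{n}0.png",p["pixels"])
    print(n,p["vertical_fov"],p["cx"],p["cy"],np.round(p["R"],3).tolist(),np.round(p["t"]).tolist())
    for th,z in(("housing",70),("joint_face",70),("dowel_1",70),("dowel_2",70),("housing_input_end",70),("cover",30),("cover_grip",35),("cover_hole_1",12),("cover_hole_2",12),("cover_plug_end",0),("scraper",83),("scraper_butt",83),("scraper_blade",76),("tray",3)):
        for r in bot.recognise(p,th)[:3]:
            print(th,round(r["score"],2),np.round(r["pixel"]),np.round(back(p,r["pixel"],z)))
E
```

```text
pics
{'time': 0.0, 'joints': [-1.412, 0.246, 1.559, 0.0, 1.339, -0.174], 'dq': [-0.001, 0.001, -0.0, -0.0, 0.001, 0.0], 'effort': [0.002, -41.583, -31.46, 0.069, 0.033, -0.0], 'position': [212.267, -613.736, 204.395], 'ee_rot': [-0.001, 0.986, 0.166, 0.0], 'contact_force': [0.71, 0.045, 1.063], 'torque': [-0.027, 0.013, 0.057], 'gripper_force': 0.0, 'width': 93.784}
top 56.460651907752755 326.46665511498145 246.75591561248223 [[0.002, -1.0, 0.007], [-0.992, -0.003, -0.127], [0.127, -0.006, -0.992]] [-41.0, 526.0, 1129.0]
housing 0.76 [257. 309.] [495.   5.  70.]
joint_face 0.64 [252. 304.] [509.  18.  70.]
dowel_1 0.7 [256. 305.] [498.  14.  70.]
dowel_2 0.7 [256. 305.] [498.  14.  70.]
housing_input_end 0.82 [254. 306.] [502.  13.  70.]
housing_input_end 0.41 [160. 365.] [ 749. -139.   70.]
cover 0.83 [196. 481.] [ 664. -449.   30.]
cover 0.78 [270. 426.] [ 467. -299.   30.]
cover_grip 0.7 [267. 427.] [ 475. -300.   35.]
cover_hole_1 0.87 [201. 478.] [ 655. -449.   12.]
cover_hole_1 0.74 [266. 428.] [ 479. -307.   12.]
cover_hole_2 0.87 [201. 478.] [ 655. -449.   12.]
cover_hole_2 0
[... 1124 characters left out ...]
. 361.] [ 651. -434.   30.]
cover_grip 0.76 [213. 373.] [ 484. -276.   35.]
cover_hole_1 0.75 [208. 370.] [ 514. -307.   12.]
cover_hole_1 0.55 [167. 357.] [ 663. -434.   12.]
cover_hole_2 0.75 [208. 370.] [ 514. -307.   12.]
cover_hole_2 0.55 [167. 357.] [ 663. -434.   12.]
cover_plug_end 0.83 [165. 361.] [ 668. -464.    0.]
cover_plug_end 0.67 [215. 373.] [ 499. -302.    0.]
scraper 0.86 [269. 307.] [459.  30.  83.]
scraper_butt 0.93 [273. 306.] [452.  41.  83.]
scraper_butt 0.67 [279. 300.] [451.  63.  83.]
scraper_butt 0.54 [214. 371.] [ 459. -224.   83.]
scraper_blade 0.61 [276. 358.] [359. -42.  76.]
scraper_blade 0.59 [272. 304.] [461.  37.  76.]
tray 0.83 [351. 199.] [523. 320.   3.]
```

```bash
python3 - <<'E'
import cv2
a=cv2.imread("pics/top0.png"); cv2.imwrite("pics/a.png",cv2.resize(a[150:360,235:515],None,fx=2.8,fy=2.8,interpolation=cv2.INTER_CUBIC))
E
```

```text
(no output)
```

View pics/top0.png

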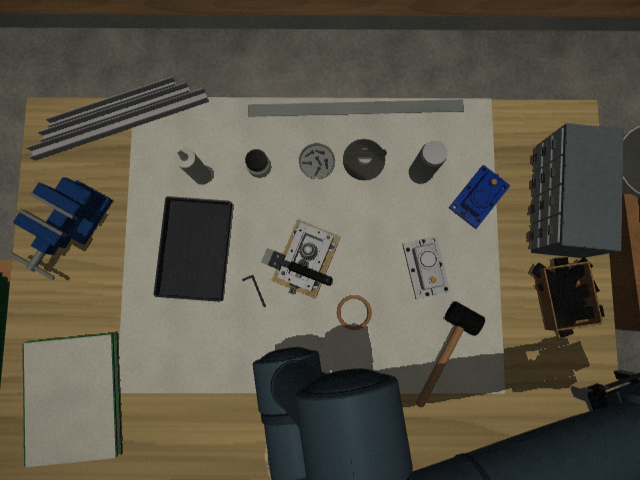

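View pics/a.png

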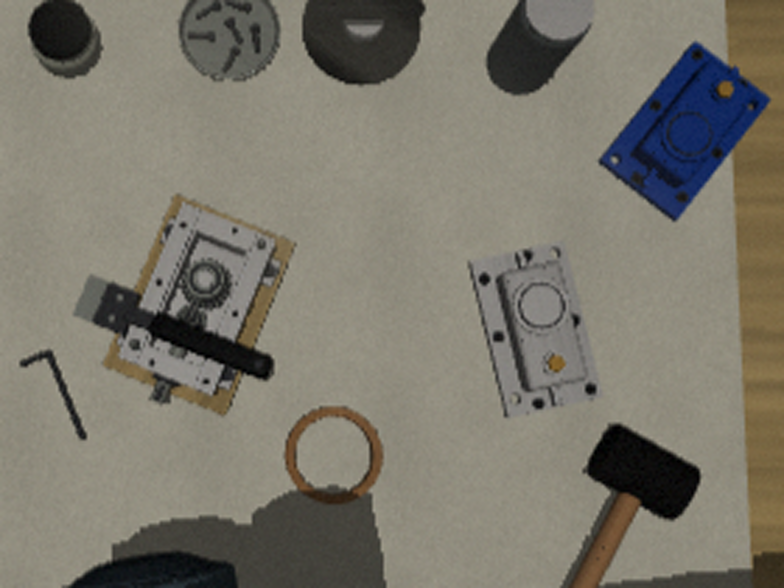

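View pics/side0.png

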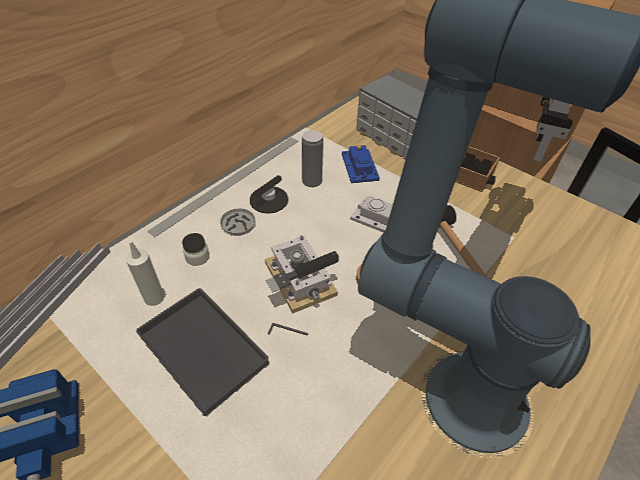

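```bash
python3 - <<'E'
import cv2,numpy as np
a=cv2.imread("pics/top0.png")
f=lambda c:cv2.resize(c,None,fx=6,fy=6,interpolation=cv2.INTER_CUBIC)
cv2.imwrite("pics/b.png",np.hstack([f(a[218:304,260:340]),f(a[218:304,400:453])]))
E
```

```text
(no output)
```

View pics/b.png

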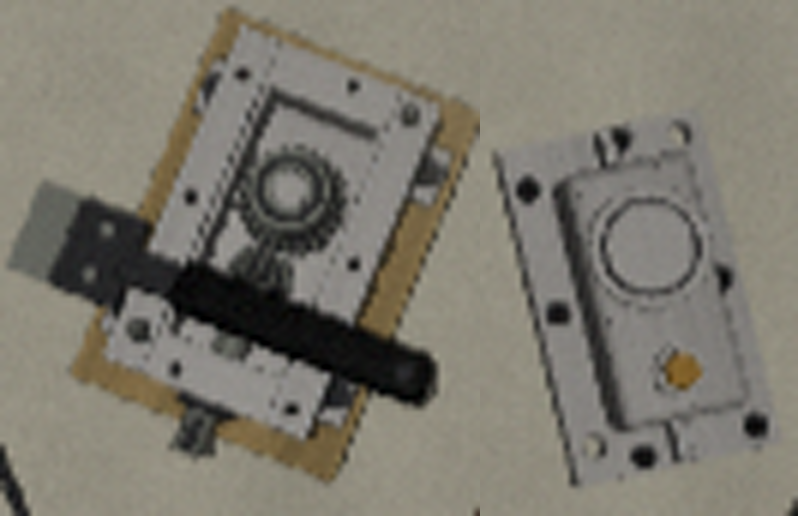

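```bash
cat >> h.py <<'E'
def fit(p,pix,mod,g):
    from scipy.optimize import least_squares
    pix=np.array(pix,float);mod=np.array(mod,float)
    def place(q):
        c,s=np.cos(q[2]),np.sin(q[2])
        return np.c_[q[0]+c*mod[:,0]-s*mod[:,1],q[1]+s*mod[:,0]+c*mod[:,1],mod[:,2]]
    r=least_squares(lambda q:(proj(p,place(q))-pix).ravel(),g,loss="soft_l1",x_scale=[1,1,.01])
    return r.x,np.round(r.fun.reshape(-1,2),1)
E
python3 - <<'E'
from h import *
p=bot.camera("top")
H=[(410,113),(138,327),(240,22),(440,105),(307,437),(105,355)]
hm=[(66,-35,86),(-60,35,86),(76,46,70),(76,-46,70),(-76,-46,70),(-76,46,70)]
fp=lambda L,c0:[(218+r/6-.42,c0+c/6-.42) for c,r in L]
q,f=fit(p,fp(H,260),hm,[500,10,-.4]);print("housing",q,f.tolist())
C=[(497,153),(697,110),(777,440),(575,485),(651,246),(682,371),(680,133),(595,446)]
C=[(c-480,r) for c,r in C]
cm=[(76,46,12),(76,-46,12),(-76,-46,12),(-76,46,12),(18,0,51),(-36,0,56),(66,-35,12),(-60,35,12)]
q,f=fit(p,fp(C,400),cm,[470,-300,.2]);print("cover",q,f.tolist())
S=[(420,380),(27,228),(180,288)]
q,f=fit(p,fp(S,260),[(-77,0,96),(99,0,76),(28,0,96)],[470,45,1.2]);print("scraper",q,f.tolist())
for r in bot.outline_of(p,"tray")[:1]:
    m=r["pixels"].astype(np.uint8); cs=cv2.minAreaRect(max(cv2.findContours(m,0,2)[0],key=cv2.contourArea))
    print("tray",[np.round(back(p,(y,x),28)).tolist() for x,y in cv2.boxPoints(cs)])
print(K(p))
E
```

```text
housing [ 4.98684329e+02  1.37560113e+01 -3.80389114e-01] [[-0.6, 0.0], [0.1, -0.1], [0.1, 0.1], [-0.3, 0.5], [0.4, -0.0], [0.2, -0.5]]
cover [ 4.76401457e+02 -3.02491972e+02  2.12480435e-01] [[-0.6, -0.1], [-0.5, 0.2], [0.5, 0.7], [0.4, 0.3], [0.1, -0.4], [-0.1, -0.0], [0.1, -0.1], [0.0, -0.4]]
scraper [461.96978173  24.22942756   1.19939022] [[0.1, 0.1], [0.1, -0.2], [-0.2, 0.1]]
tray [[399.0, 406.0, 28.0], [667.0, 392.0, 28.0], [649.0, 210.0, 28.0], [381.0, 229.0, 28.0]]
447.0298083909917
```

```bash
cat >> h.py <<'E'
from scipy.spatial.transform import Rotation as Ro
def tgt(x,y,z,yawdeg):
    s=bot.sense(); q=s["ee_rot"]; R=Ro.from_quat([q[1],q[2],q[3],q[0]])
    a=np.radians(yawdeg); T=Ro.from_matrix(np.array([[np.cos(a),np.sin(a),0],[np.sin(a),-np.cos(a),0],[0,0,-1]]))
    d=R.inv().apply(np.array([x,y,z])-s["position"])/10
    print("t",round(s["time"],2),"pos",np.round(s["position"],1),"F",np.round(s["contact_force"],1),"w",round(s["width"],1),"j",np.round(s["joints"],2))
    print("shift",np.round(d,2),"turn",np.round((R.inv()*T).as_rotvec(degrees=True),1))
E
python3 -c "
from h import *
tgt(462,24,170,68.7)"
```

```text
t 1.6 pos [ 212.4 -614.3  205.5] F [ 0.7 -0.1 -0.4] w 93.9 j [-1.41  0.25  1.56  0.    1.34 -0.17]
shift [ 44.45 -52.17   3.55] turn [ -0.   -0.  -49.6]
```

>>> {"op": "arm_command", "data": {
  "steps": [
    [0.06, [44.45, -52.17, 3.55], [0, 0, -49.6]],
    [0.06, [44.45, -52.17, 3.55], [0, 0, -49.6]],
    [0.06, [44.45, -52.17, 3.55], [0, 0, -49.6]],
    [0.06, [44.45, -52.17, 3.55], [0, 0, -49.6]],
    [0.06, [44.45, -52.17, 3.55], [0, 0, -49.6]],
    [0.06, [44.45, -52.17, 3.55], [0, 0, -49.6]],
    [0.06, [44.45, -52.17, 3.55], [0, 0, -49.6]],
    [0.06, [44.45, -52.17, 3.55], [0, 0, -49.6]]
  ]
}}

```text
time: 2.6
position: [394.8, -147.6, 179.9]
ee_rot: [0.001, 0.826, 0.564, 0.0]
contact_force: [0.5, -0.4, 0.1]
width: 49.9
gripper_force: 0.0
```

```bash
python3 -c "
from h import *
tgt(462,24,170,68.7)"
```

```text
t 2.6 pos [ 394.8 -147.6  179.9] F [ 0.5 -0.4  0.1] w 49.9 j [-0.63 -0.3   2.14  0.    1.3  -0.26]
shift [1.843e+01 1.000e-02 9.900e-01] turn [ 0.1  0.  -0.1]
```

>>> {"op": "arm_command", "data": {
  "steps": [
    [0.06, [17, 0, 1.0], [0, 0, 0]],
    [0.06, [17, 0, 1.0], [0, 0, 0]],
    [0.06, [17, 0, 1.0], [0, 0, 0]],
    [0.06, [17, 0, 1.0], [0, 0, 0]],
    [0.06, [17, 0, 1.0], [0, 0, 0]]
  ]
}}

```text
time: 3.22
position: [456.0, 8.8, 169.7]
ee_rot: [0.0, 0.826, 0.564, -0.0]
contact_force: [0.4, -1.4, -0.8]
width: 50.3
gripper_force: 0.0
```

```bash
python3 - <<'E'
from h import *
tgt(462,24,76,68.7)
p=bot.camera("top"); q=bot.camera("side")
f=lambda c:cv2.resize(c,None,fx=5,fy=5,interpolation=cv2.INTER_CUBIC)
cv2.imwrite("pics/c.png",np.hstack([f(p["pixels"][210:310,250:340][:, :80]),f(q["pixels"][210:310,260:340])]))
E
```

```text
t 3.23 pos [456.    8.8 169.7] F [ 0.4 -1.4 -0.8] w 50.3 j [-0.23 -0.19  2.07 -0.    1.26  0.14]
shift [1.64 0.   9.37] turn [ 0.  0. -0.]
```

View pics/c.png

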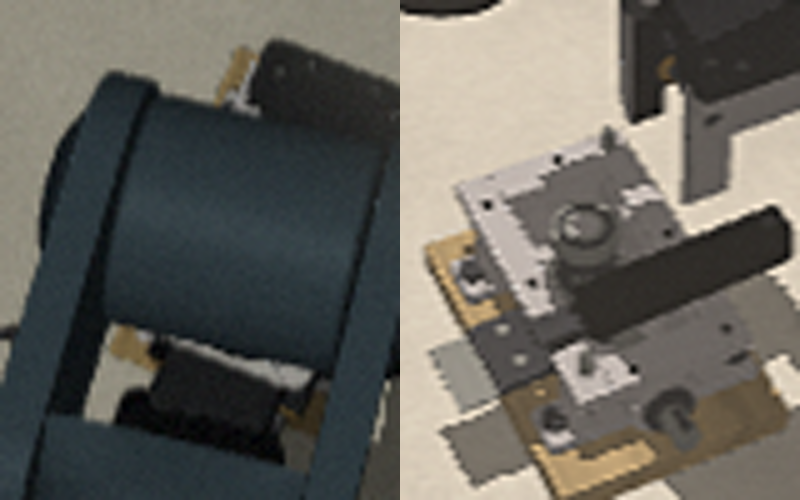

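```bash
python3 - <<'E'
from h import *
p=bot.camera("side")
def W(q,m): c,s=np.cos(q[2]),np.sin(q[2]); m=np.array(m,float); return np.c_[q[0]+c*m[:,0]-s*m[:,1],q[1]+s*m[:,0]+c*m[:,1],m[:,2]]
H=[498.7,13.8,-.380]; S=[462,24.2,1.2]
print("dow pred",proj(p,W(H,[(66,-35,86),(-60,35,86)])),"meas (235.3,301) (280.7,297.3)")
print("scr butt top / handle front top",proj(p,W(S,[(-84,0,96),(28,0,96)])), "meas butt ~(252,335)")
E
```

```text
dow pred [[233.8306563  300.45979535]
 [278.5710025  296.36236397]] meas (235.3,301) (280.7,297.3)
scr butt top / handle front top [[251.86466522 338.15785442]
 [267.76249327 296.60986321]] meas butt ~(252,335)
```

>>> {"op": "arm_command", "data": {
  "steps": [
    [0.06, [1.6, 0, 5], [0, 0, 0]],
    [0.06, [1.6, 0, 8.0], [0, 0, 0]],
    [0.06, [1.6, 0, 9.3], [0, 0, 0]],
    [0.06, [1.6, 0, 9.3], [0, 0, 0]],
    [-1, [1.6, 0, 9.3], [0, 0, 0]],
    [-1, [1.6, 0, 9.3], [0, 0, 0]],
    [-1, [1.6, 0, 9.3], [0, 0, 0]],
    [-1, [1.6, 0, 9.3], [0, 0, 0]]
  ]
}}

```text
time: 4.38
position: [462.4, 23.9, 77.3]
ee_rot: [0.0, 0.826, 0.564, 0.0]
contact_force: [0.2, -0.4, 3.4]
width: 21.6
gripper_force: 30.0
```

>>> {"op": "arm_command", "data": {
  "steps": [
    [-1, [0, 0, -3], [0, 0, 0]],
    [-1, [0, 0, -7], [0, 0, 0]],
    [-1, [0, 0, -9], [0, 0, 0]],
    [-1, [0, 0, -9], [0, 0, 0]]
  ]
}}

```text
time: 4.88
position: [462.9, 23.8, 168.0]
ee_rot: [0.001, 0.826, 0.564, 0.001]
contact_force: [0.6, -0.1, -1.4]
width: 21.8
gripper_force: 30.0
```

```bash
python3 -c "
from h import *
tgt(517,312,110,-3.4)"
```

```text
t 4.88 pos [462.9  23.8 168. ] F [ 0.6 -0.1 -1.4] w 21.8 j [-0.19 -0.17  2.06  0.    1.25  0.18]
shift [28.81 -5.47  5.8 ] turn [ 0.1 -0.2 72.1]
```

>>> {"op": "arm_command", "data": {
  "steps": [
    [-1, [4, -0.8, 0], [0, 0, 10]],
    [-1, [9, -1.6, 0], [0, 0, 20]],
    [-1, [14, -2.6, 0], [0, 0, 30]],
    [-1, [19, -3.6, 1], [0, 0, 40]],
    [-1, [24, -4.6, 2], [0, 0, 50]],
    [-1, [28.8, -5.5, 4], [0, 0, 60]],
    [-1, [28.8, -5.5, 5.8], [0, 0, 70]],
    [-1, [28.8, -5.5, 5.8], [0, 0, 72]]
  ]
}}

```text
time: 5.88
position: [512.9, 311.7, 104.8]
ee_rot: [0.001, 1.0, -0.029, -0.003]
contact_force: [0.1, 0.5, -0.7]
width: 22.2
gripper_force: 30.0
```

>>> {"op": "arm_command", "data": {
  "steps": [
    [-1, [0, 0, 0], [0, 0, 0]],
    [-1, [0, 0, 0], [0, 0, 0]]
  ]
}}

```text
time: 6.12
position: [516.0, 311.9, 109.5]
ee_rot: [-0.0, 1.0, -0.029, 0.001]
contact_force: [-0.8, 0.5, -1.5]
width: 21.7
gripper_force: 30.0
```

```bash
python3 - <<'E'
from h import *
tgt(517,312,11,-3.4)
p=bot.camera("top"); q=bot.camera("side")
f=lambda c:cv2.resize(c,None,fx=2.6,fy=2.6,interpolation=cv2.INTER_CUBIC)
cv2.imwrite("pics/d.png",np.hstack([f(p["pixels"][160:320,120:270]),f(q["pixels"][270:430,125:275])]))
E
```

```text
t 6.12 pos [516.  311.9 109.5] F [-0.8  0.5 -1.5] w 21.7 j [0.36 0.24 1.75 0.   1.15 1.98]
shift [ 0.08 -0.01  9.85] turn [-0.  -0.1  0.1]
```

View pics/d.png

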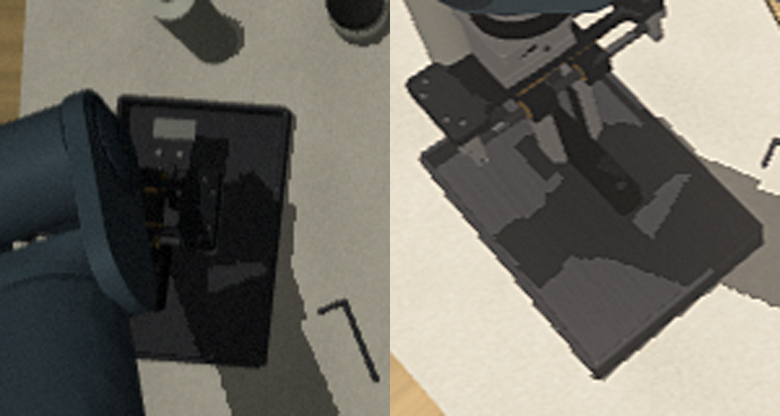

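>>> {"op": "arm_command", "data": {
  "steps": [
    [-1, [0, 0, 5], [0, 0, 0]],
    [-1, [0, 0, 8.5], [0, 0, 0]],
    [-1, [0, 0, 9.4], [0, 0, 0]],
    [-1, [0, 0, 9.8], [0, 0, 0]],
    [-1, [0, 0, 9.8], [0, 0, 0]]
  ]
}}

```text
time: 6.85
position: [516.9, 312.7, 12.7]
ee_rot: [-0.001, 1.0, -0.029, 0.001]
contact_force: [0.4, 0.2, -1.4]
width: 21.4
gripper_force: 30.0
```

>>> {"op": "arm_command", "data": {
  "steps": [
    [0, [0, 0, 0], [0, 0, 0]],
    [0, [0, 0, 0], [0, 0, 0]],
    [0, [0, 0, -1], [0, 0, 0]],
    [0, [0, 0, -6], [0, 0, 0]],
    [0.5, [0, 0, -12], [0, 0, 0]],
    [1, [0, 0, -15], [0, 0, 0]],
    [1, [0, 0, -15], [0, 0, 0]]
  ]
}}

```text
time: 7.72
position: [517.5, 313.0, 164.6]
ee_rot: [-0.001, 1.0, -0.029, 0.003]
contact_force: [0.3, -0.8, 0.3]
width: 73.9
gripper_force: 0.0
```

```bash
python3 -c "
from h import *
tgt(476.4,-302.5,170,12.2)"
```

```text
t 7.72 pos [517.5 313.  164.6] F [ 0.3 -0.8  0.3] w 73.9 j [ 0.36  0.18  1.72 -0.    1.24  1.99]
shift [-0.53 61.69 -0.73] turn [ -0.1  -0.4 -15.5]
```

>>> {"op": "arm_command", "data": {
  "steps": [
    [1, [-0.5, 61.7, -0.7], [0, 0, -15.5]],
    [1, [-0.5, 61.7, -0.7], [0, 0, -15.5]],
    [1, [-0.5, 61.7, -0.7], [0, 0, -15.5]],
    [1, [-0.5, 61.7, -0.7], [0, 0, -15.5]],
    [1, [-0.5, 61.7, -0.7], [0, 0, -15.5]],
    [1, [-0.5, 61.7, -0.7], [0, 0, -15.5]],
    [1, [-0.5, 61.7, -0.7], [0, 0, -15.5]],
    [1, [-0.5, 61.7, -0.7], [0, 0, -15.5]]
  ]
}}

```text
time: 8.72
position: [481.2, -185.2, 164.5]
ee_rot: [-0.001, 0.994, 0.106, -0.001]
contact_force: [0.6, 0.4, 0.7]
width: 94.2
gripper_force: 0.0
```

```bash
python3 -c "
from h import *
tgt(476.4,-302.5,170,12.2)"
```

```text
t 8.72 pos [ 481.2 -185.2  164.5] F [0.6 0.4 0.7] w 94.2 j [-0.59 -0.03  1.93  0.    1.24  0.77]
shift [-2.94 11.37 -0.57] turn [-0.1  0.1 -0. ]
```

>>> {"op": "arm_command", "data": {
  "steps": [
    [1, [-1.4, 5, -0.6], [0, 0, 0]],
    [1, [-2.4, 10, -0.6], [0, 0, 0]],
    [1, [-2.5, 10.5, -0.6], [0, 0, 0]],
    [1, [-2.5, 10.5, -0.6], [0, 0, 0]],
    [1, [-2.5, 10.5, -0.6], [0, 0, 0]]
  ]
}}

```text
time: 9.35
position: [480.1, -290.0, 171.4]
ee_rot: [-0.001, 0.994, 0.107, -0.0]
contact_force: [0.2, 0.5, -0.1]
width: 93.8
gripper_force: 0.0
```

```bash
python3 - <<'E'
from h import *
tgt(476.4,-302.5,14.5,12.2)
p=bot.camera("top"); q=bot.camera("side")
f=lambda c,k:cv2.resize(c,None,fx=k,fy=k,interpolation=cv2.INTER_CUBIC)
cv2.imwrite("pics/e.png",np.hstack([f(p["pixels"][190:310,140:240],4),f(q["pixels"][160:280,320:420],4)]))
def W(q,m): c,s=np.cos(q[2]),np.sin(q[2]); m=np.array(m,float); return np.c_[q[0]+c*m[:,0]-s*m[:,1],q[1]+s*m[:,0]+c*m[:,1],m[:,2]]
P=proj(q,W([476.4,-302.5,.2125],[(76,46,12),(76,-46,12),(-76,-46,12),(-76,46,12),(18,0,51),(-36,0,56)]))
print("in crop c,r",np.round([( (c-320)*4+400,(r-160)*4) for r,c in P]).tolist())
E
```

```text
t 9.35 pos [ 480.1 -290.   171.4] F [ 0.2  0.5 -0.1] w 93.8 j [-0.75  0.07  1.82  0.    1.25  0.61]
shift [-0.61  1.17 15.69] turn [-0.1  0.   0.1]
in crop c,r [[517.0, 222.0], [572.0, 148.0], [761.0, 220.0], [712.0, 300.0], [622.0, 173.0], [693.0, 194.0]]
```

View pics/e.png

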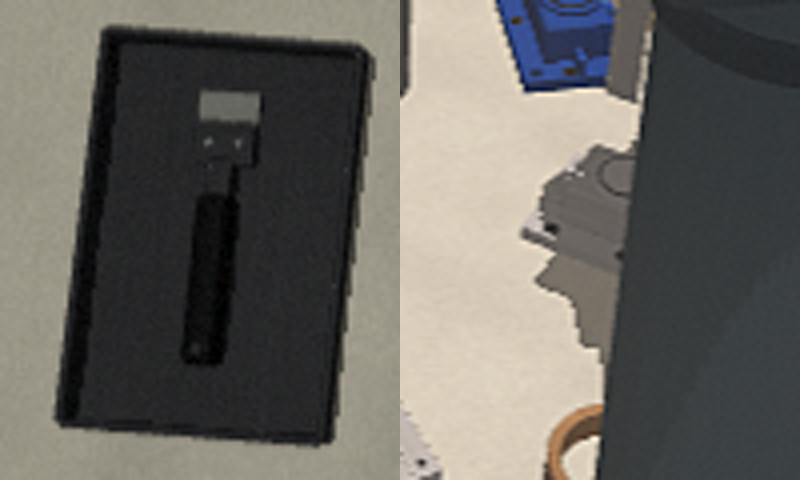

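>>> {"op": "arm_command", "data": {
  "steps": [
    [1, [-0.6, 1.2, 3], [0, 0, 0]],
    [1, [-0.6, 1.2, 8], [0, 0, 0]],
    [1, [-0.6, 1.2, 12], [0, 0, 0]],
    [1, [-0.6, 1.2, 14.5], [0, 0, 0]],
    [1, [-0.6, 1.2, 15.5], [0, 0, 0]],
    [1, [-0.6, 1.2, 15.5], [0, 0, 0]]
  ]
}}

```text
time: 10.2
position: [477.1, -304.2, 17.3]
ee_rot: [-0.0, 0.994, 0.106, -0.0]
contact_force: [0.1, -0.5, -0.0]
width: 93.9
gripper_force: 0.0
```

```bash
python3 - <<'E'
from h import *
tgt(476.4,-302.5,14.5,12.2)
E
```

```text
t 10.2 pos [ 477.1 -304.2   17.3] F [ 0.1 -0.5 -0. ] w 93.9 j [-0.77  0.3   1.87  0.    0.97  0.59]
shift [-0.03 -0.18  0.28] turn [-0.  0.  0.]
```

>>> {"op": "arm_command", "data": {
  "steps": [
    [1, [0, -0.15, 0.2], [0, 0, 0]],
    [0, [0, -0.15, 0.2], [0, 0, 0]],
    [-1, [0, -0.15, 0.2], [0, 0, 0]],
    [-1, [0, -0.15, 0.2], [0, 0, 0]],
    [-1, [0, -0.15, 0.2], [0, 0, 0]],
    [-1, [0, -0.15, 0.2], [0, 0, 0]],
    [-1, [0, -0.15, 0.2], [0, 0, 0]]
  ]
}}

```text
time: 11.08
position: [476.6, -303.0, 15.3]
ee_rot: [-0.0, 0.994, 0.106, -0.0]
contact_force: [-0.6, 0.8, 1.8]
width: 56.0
gripper_force: 30.0
```

>>> {"op": "arm_command", "data": {
  "steps": [
    [-1, [0, 0, -2], [0, 0, 0]],
    [-1, [0, 0, -6], [0, 0, 0]],
    [-1, [0, 0, -11], [0, 0, 0]],
    [-1, [0, 0, -15], [0, 0, 0]],
    [-1, [0, 0, -15.5], [0, 0, 0]],
    [-1, [0, 0, -15.5], [0, 0, 0]]
  ]
}}

```text
time: 11.82
position: [475.9, -302.6, 169.0]
ee_rot: [-0.001, 0.994, 0.106, -0.001]
contact_force: [-0.3, -0.1, -5.4]
width: 55.9
gripper_force: 30.0
```

```bash
python3 - <<'E'
from h import *
tgt(498.7,13.8,170,-21.8)
E
```

```text
t 11.82 pos [ 475.9 -302.6  169. ] F [-0.3 -0.1 -5.4] w 55.9 j [-0.77  0.08  1.81 -0.    1.25  0.59]
shift [  8.9  -30.45  -0.07] turn [-0.1  0.1 34. ]
```

>>> {"op": "arm_command", "data": {
  "steps": [
    [-1, [1.2, -4.5, 0], [0, 0, 5]],
    [-1, [2.6, -9, 0], [0, 0, 10]],
    [-1, [4, -13.5, 0], [0, 0, 15]],
    [-1, [5.2, -18, 0], [0, 0, 20]],
    [-1, [6.6, -22.5, 0], [0, 0, 26]],
    [-1, [8, -27, 0], [0, 0, 31]],
    [-1, [8.9, -30.4, 0], [0, 0, 34]],
    [-1, [8.9, -30.4, 0], [0, 0, 34]]
  ]
}}

```text
time: 12.82
position: [497.6, 15.0, 167.3]
ee_rot: [-0.0, 0.982, -0.188, -0.003]
contact_force: [0.5, -0.4, -4.1]
width: 55.8
gripper_force: 30.0
```

>>> {"op": "arm_command", "data": {
  "steps": [
    [-1, [0, 0, 0], [0, 0, 0]],
    [-1, [0, 0, 1.5], [0, 0, 0]],
    [-1, [0, 0, 3.5], [0, 0, 0]],
    [-1, [0, 0, 4.5], [0, 0, 0]],
    [-1, [0, 0, 4.5], [0, 0, 0]],
    [-1, [0, 0, 4.5], [0, 0, 0]]
  ]
}}

```text
time: 13.58
position: [500.1, 12.4, 125.8]
ee_rot: [0.0, 0.982, -0.19, 0.001]
contact_force: [0.7, 0.9, -4.6]
width: 55.8
gripper_force: 30.0
```

```bash
python3 - <<'E'
from h import *
tgt(498.7,13.8,105,-21.8)
p=bot.camera("top"); q=bot.camera("side")
f=lambda c,k:cv2.resize(c,None,fx=k,fy=k,interpolation=cv2.INTER_CUBIC)
cv2.imwrite("pics/f.png",np.hstack([f(p["pixels"][205:325,250:350],4),f(q["pixels"][200:320,250:350],4)]))
E
```

```text
t 13.57 pos [500.1  12.4 125.8] F [ 0.7  0.9 -4.6] w 55.8 j [-0.2  -0.02  2.   -0.    1.16  1.75]
shift [-0.18 -0.08  2.08] turn [-0.  -0.1 -0.1]
```

View pics/f.png

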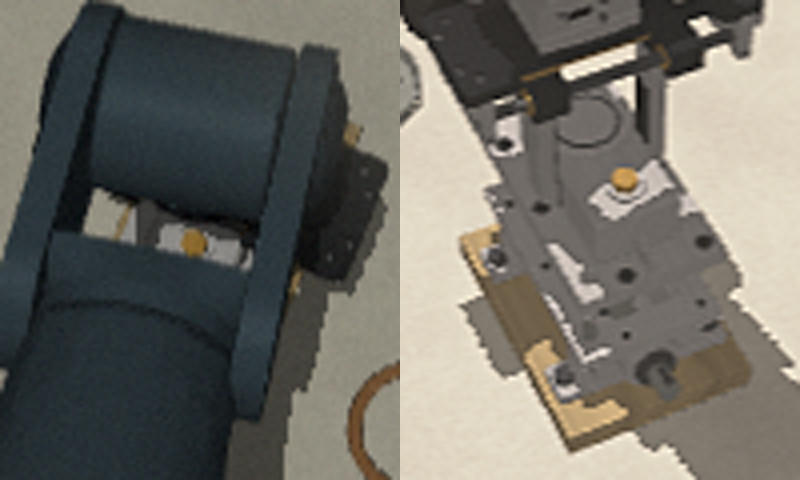

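```bash
python3 - <<'E'
from h import *
p=bot.camera("top"); q=bot.camera("side"); s=bot.sense(); a=-.380
print(s["position"])
exp=lambda P:np.array(P[:2])+(-36*np.cos(a),-36*np.sin(a))
R=np.array([[np.cos(a),np.sin(a)],[-np.sin(a),np.cos(a)]])
zp=s["position"][2]-15.3+56
for n,c,px in(("top",p,(265.4,298.6)),("side",q,(244.6,305.9))):
    m=back(c,px,zp)[:2]; print(n,"plug",m,"minus tcp-expected, in housing axes",R@(m-exp(s["position"])))
Q,f=fit(q,[(235.3,301),(280.7,297.3)],[(66,-35,86),(-60,35,86)],[498,14,-.38]); print("housing side",Q,f.tolist())
print("diff vs top fit in housing axes",R@(Q[:2]-[498.7,13.8]))
E
```

```text
[500.04087535  12.67117914 125.94956798]
top plug [466.03311584  24.56320582] minus tcp-expected, in housing axes [ 0.00720028 -1.57046949]
side plug [462.53627124  28.16292032] minus tcp-expected, in housing axes [-4.57540342  0.47540681]
housing side [ 4.93419278e+02  1.68119902e+01 -3.73911783e-01] [[0.2, -0.0], [-0.2, 0.0]]
diff vs top fit in housing axes [-6.02122884  0.83840078]
```

```bash
python3 - <<'E'
from h import *
tgt(498.4,14.9,103,-21.7)
E
```

```text
t 13.78 pos [500.   12.7 125.9] F [ 1.   0.7 -5.3] w 55.8 j [-0.2  -0.02  2.    0.    1.16  1.75]
shift [-0.24 -0.15  2.29] turn [-0.  -0.1 -0.1]
```

>>> {"op": "arm_command", "data": {
  "steps": [
    [-1, [-0.24, -0.15, 1], [0, 0, 0]],
    [-1, [-0.24, -0.15, 2.2], [0, 0, 0]],
    [-1, [-0.24, -0.15, 2.2], [0, 0, 0]],
    [-1, [-0.24, -0.15, 2.2], [0, 0, 0]]
  ]
}}

```text
time: 14.28
position: [497.8, 15.1, 103.1]
ee_rot: [-0.0, 0.982, -0.189, -0.0]
contact_force: [0.1, -0.1, -4.5]
width: 56.1
gripper_force: 30.0
```

>>> {"op": "arm_command", "data": {
  "steps": [
    [-1, [0, 0, 0.2], [0, 0, 0]],
    [-1, [0, 0, 0.4], [0, 0, 0]],
    [-1, [0, 0, 0.4], [0, 0, 0]]
  ]
}}

```text
time: 14.65
position: [497.8, 15.1, 99.1]
ee_rot: [-0.0, 0.982, -0.189, -0.0]
contact_force: [-0.3, 0.2, -4.5]
width: 55.7
gripper_force: 30.0
```

```bash
python3 - <<'E'
from h import *
tgt(498.4,14.9,98,-21.7); print(bot.sense()["torque"])
E
```

```text
t 14.65 pos [497.8  15.1  99.1] F [-0.3  0.2 -4.5] w 55.7 j [-0.2   0.02  2.02  0.    1.11  1.75]
shift [ 0.06 -0.01  0.11] turn [ 0.   0.  -0.1]
[ 0.08121185 -0.0044003   0.0713393 ]
```

>>> {"op": "arm_command", "data": {
  "steps": [
    [-1, [0, 0, 0.15], [0, 0, 0]],
    [-1, [0, 0, 0.3], [0, 0, 0]],
    [-1, [0, 0, 0.3], [0, 0, 0]]
  ]
}}

```text
time: 15.02
position: [497.8, 15.0, 96.1]
ee_rot: [0.0, 0.982, -0.189, -0.0]
contact_force: [0.1, -0.1, -4.1]
width: 56.0
gripper_force: 30.0
```

>>> {"op": "arm_command", "data": {
  "steps": [
    [-1, [0, 0, 0.1], [0, 0, 0]],
    [-1, [0, 0, 0.2], [0, 0, 0]],
    [-1, [0, 0, 0.2], [0, 0, 0]]
  ]
}}

```text
time: 15.4
position: [498.0, 14.7, 94.3]
ee_rot: [0.0, 0.982, -0.189, 0.0]
contact_force: [0.2, -2.9, -4.5]
width: 55.7
gripper_force: 30.0
```

>>> {"op": "arm_command", "data": {
  "steps": [
    [-1, [0.02, 0.05, 0], [0, 0, 0]],
    [-1, [0.02, 0.05, 0.1], [0, 0, 0]],
    [-1, [0.02, 0.05, 0.2], [0, 0, 0]],
    [-1, [0.02, 0.05, 0.2], [0, 0, 0]]
  ]
}}

```text
time: 15.9
position: [498.0, 14.5, 92.2]
ee_rot: [-0.0, 0.982, -0.189, 0.0]
contact_force: [0.9, -1.1, -5.3]
width: 56.0
gripper_force: 30.0
```

```bash
python3 - <<'E'
from h import *
tgt(498.4,14.9,90.3,-21.7); print(bot.sense()["torque"])
E
```

```text
t 15.9 pos [498.   14.5  92.2] F [ 0.9 -1.1 -5.3] w 56.0 j [-0.2   0.03  2.02  0.    1.09  1.75]
shift [ 0.03 -0.05  0.19] turn [-0.  -0.  -0.1]
[-0.12666208 -0.22060103 -0.08300219]
```

>>> {"op": "arm_command", "data": {
  "steps": [
    [-1, [0, 0, 0.1], [0, 0, 0]],
    [-1, [0, 0, 0.2], [0, 0, 0]],
    [-1, [0, 0, 0.3], [0, 0, 0]],
    [-1, [0, 0, 0.3], [0, 0, 0]]
  ]
}}

```text
time: 16.4
position: [498.0, 14.5, 90.0]
ee_rot: [0.0, 0.982, -0.189, 0.0]
contact_force: [-3.5, -1.3, 3.3]
width: 55.7
gripper_force: 30.0
```

>>> {"op": "arm_command", "data": {
  "steps": [
    [-1, [0, 0, 0.1], [0, 0, 0]],
    [-1, [0, 0, 0.2], [0, 0, 0]],
    [-1, [0, 0, 0.3], [0, 0, 0]],
    [-1, [0, 0, 0.3], [0, 0, 0]]
  ]
}}

```text
time: 16.9
position: [498.1, 14.5, 86.6]
ee_rot: [0.0, 0.982, -0.189, 0.0]
contact_force: [-4.2, -0.5, 4.6]
width: 56.0
gripper_force: 30.0
```

>>> {"op": "arm_command", "data": {
  "steps": [
    [-1, [-0.03, 0, 0.1], [0, 0, 0]],
    [-1, [-0.03, 0, 0.2], [0, 0, 0]],
    [-1, [-0.03, 0, 0.2], [0, 0, 0]]
  ]
}}

```text
time: 17.27
position: [498.1, 14.5, 85.3]
ee_rot: [0.0, 0.982, -0.189, 0.0]
contact_force: [-5.0, -0.4, 10.4]
width: 55.8
gripper_force: 30.0
```

```bash
python3 - <<'E'
from h import *
tgt(498.4,14.9,85.3,-21.7); print(bot.sense()["torque"])
E
```

```text
t 17.27 pos [498.1  14.5  85.3] F [-5.  -0.4 10.4] w 55.8 j [-0.2   0.04  2.03 -0.    1.08  1.75]
shift [ 0.02 -0.05 -0.  ] turn [ 0.  -0.  -0.1]
[-0.02876481  0.99168052 -0.12420692]
```

>>> {"op": "arm_command", "data": {
  "steps": [
    [-1, [0, 0, 0.05], [0, 0, 0]],
    [-1, [0, 0, 0.1], [0, 0, 0]],
    [-1, [0, 0, 0.1], [0, 0, 0]]
  ]
}}

```text
time: 17.65
position: [498.1, 14.5, 85.3]
ee_rot: [0.0, 0.982, -0.189, -0.0]
contact_force: [-10.4, -0.5, 16.2]
width: 55.6
gripper_force: 30.0
```

```bash
python3 - <<'E'
from h import *
tgt(498.4,14.9,85.3,-21.7); print(bot.sense()["torque"])
p=bot.camera("top"); q=bot.camera("side")
f=lambda c,k:cv2.resize(c,None,fx=k,fy=k,interpolation=cv2.INTER_CUBIC)
cv2.imwrite("pics/g.png",f(q["pixels"][215:305,255:350],6.5))
E
```

```text
t 17.65 pos [498.1  14.5  85.3] F [-10.4  -0.5  16.2] w 55.6 j [-0.2   0.04  2.03 -0.    1.08  1.75]
shift [ 0.01 -0.05 -0.  ] turn [ 0.   0.  -0.1]
[ 0.17405111  1.64310329 -0.13690416]
```

View pics/g.png

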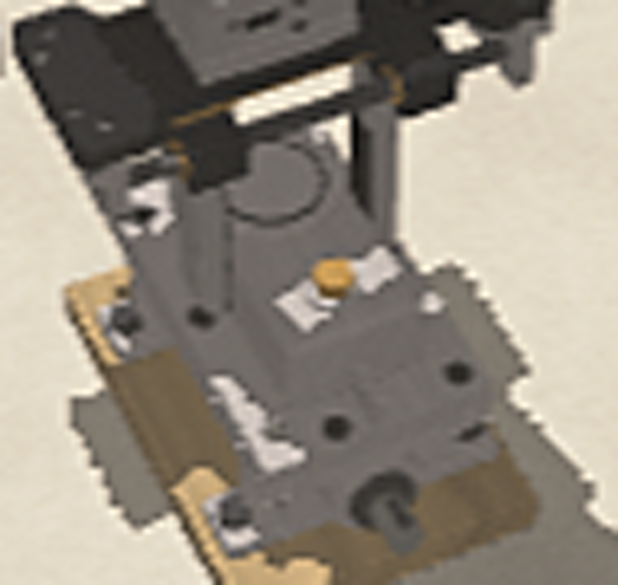

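>>> {"op": "arm_command", "data": {
  "steps": [
    [-1, [-0.05, 0, 0.04], [0, 0, 0]],
    [-1, [-0.05, 0, 0.04], [0, 0, 0]],
    [-1, [-0.05, 0, 0.04], [0, 0, 0]],
    [-1, [-0.05, 0, 0.04], [0, 0, 0]]
  ]
}}

```text
time: 18.25
position: [498.1, 14.4, 85.3]
ee_rot: [0.0, 0.982, -0.189, 0.001]
contact_force: [-8.3, -1.7, 17.4]
width: 55.6
gripper_force: 30.0
```

Stable and pressed shut: about 17 N down, height unchanged at the seated value.

```bash
python3 -c "
from h import *
print(bot.sign_off())"
```

```text
the job is handed in; nothing more can be done
None
```

The job is handed in: the scraper lies flat inside the tray, and the cover sits on both dowels, right way round, still gripped and pressed shut with about 17 N at its seated height (about 18 s used); the sign-off returned no verdict.

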